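# Fit and lock the forming plate of the dough portioner

## Robot

A 7-joint arm with a two-finger parallel gripper is mounted at the origin on the work surface. World frame = base frame: x ahead of the robot, y to its left, z up, the work surface at z = 0. Lengths are in m, angles in rad, forces in N, time in s.
With the tool pointing down it reaches from about 0.425 to 1.025 m from the base axis. Payload 9.4 kg.
Tool frame: the origin (TCP) lies at the very end of the fingers, on their centre line; the grasp point (between the pads) lies 19 mm behind it (env.hold_point_z is the distance from the TCP to the grasp point, in m); z points along the fingers, y is the line along which they close (so a half turn about z gives the same grasp; the last joint's range is limited). The gripper opens to 93 mm and grips with 3 to 60 N. Pads are 15 mm wide; open, the fingers measure 128 mm over their backs; the gripper's body (75 mm by 188 mm) begins 65 mm behind the grasp point.
Start: joints at [-1.401, 0.599, -0.003, 1.599, 0.002, 0.943, -0.08], TCP at [0.177, 0.703, 0.219] pointing down, gripper open.
Joint ranges: [-2.57, 2.57], [-0.35, 1.97], [-1.29, 1.29], [0.11, 2.56], [-1.05, 4.19], [0.11, 1.86], [-2.63, 2.63]. Speed limits (rad/s): [2.22, 2.22, 3.01, 3.01, 3.14, 3.14, 3.14].

## Interface

Orientations are given as a unit quaternion [x, y, z, w].
In Python, from rig import env gives the robot as it stands. The module is installed in compiled form; this text tells all that it offers. Calls block until the motion is done:
- env.move_to(position, orientation): joint-space move of the TCP to a pose.
- env.move_straight(position, rot=None, velocity=0.15): straight line of the TCP; rot=None keeps the orientation; velocity is the mean speed in m/s.
- env.goto_joints(angles): joint-space move.
- env.grip(opening): opening from 0.0 (shut) to 1.0 (fully open); the grip force is fixed at half the most; returns when the fingers have stopped.
- env.dwell(seconds).
- env.inverse_kinematics(position, orientation): joint angles nearest the present ones, or None.
- env.get_state(): the state.
- env.grab_frame(name): name is "scene" or "top" or "wrist"; returns a dict with "color" (384x512x3 uint8, red, green, blue), "fx", "fy", "cx", "cy" (pixels), "position" and "rotation" of the camera in the world; the wrist camera has in their place "hand_eye" (4x4, takes a point from camera to tool coordinates, whose origin is the TCP and whose axes are the flange's). Camera axes: x right, y down, z forward; pixel columns grow to the right and rows downward; lengths in m; the calibration is good to about 2 mm. A picture is of the moment at which its call begins: read the wrist's pose just before it. There is no depth.
A pose or a line that the arm cannot do raises env.Unreachable and nothing moves.
- env.hand_in(): hands the job in; it is judged then, once.
The state is a dict: "time": time; "qpos": joint angles; "qvel": joint speeds; "tau": joint torques, N m; "tcp_pos": TCP position; "ee_rot": TCP orientation; "ft_force": force on the tool from outside, world axes, zero at the start; "moment": the same for the moment, N m; "opening": opening from 0.0 (shut) to 1.0 (fully open); "finger_force": force on a finger pad.
Only numpy, scipy, OpenCV 4.12 (cv2) and the standard library are available. Lean on these libraries where they do the work, as an engineer would, in place of code of your own. Each camera call takes 0.05 s, during which the arm holds its last target. There are 200 camera calls.

## Task

Get the dough portioner ready for the next batch: take the forming plate, the one with the grip tab, out of the board rack and slide it gently down into the slot on top of the machine until it is fully home, without letting it drop. Then turn the latch knob clockwise until it clicks past its detent and its finger locks over the plate. Leave the other two boards standing in the rack and the jar beside it where it is.

Things in the scene. Friction and masses are not known exactly. Their poses are not given: they have to be found in the camera images.
- plate: White forming plate standing upright in one of the rack's three places: 10 mm thick (x), 140 wide (y), 80 high to its two shoulders, two 40 x 40 square windows (20 to 60 mm up), and in the middle above the shoulders a grip tab 60 wide, 10 thick, 80 to 125 mm up. The only one with tab and windows; front and back alike. Origin: centre of underside. About 0.15 kg; may lean a few degrees.
- board_a: Plain white board standing in the rack, 12 mm thick (x), 120 mm wide (y), 68 mm high, no tab. Origin: centre of its underside. To be left alone.
- board_b: Plain white board standing in the rack, 10 mm thick (x), 160 mm wide (y), 76 mm high, no tab. Origin: centre of its underside. To be left alone.
- rack: Steel board rack, fixed, base 190 (x) x 130 (y) x 15 mm high. Three standing places 15 mm wide at x = -60, 0 and +60 mm between 6 mm fins that reach 57 mm above the table. The boards stand on the base, 15 mm above the table, their widths along the rack's y. Origin: centre of its underside.
- portioner: Dough portioner, fixed box enamelled white: 180 mm in x, from -135 to +250 mm in y, top face 110 mm above the table. Dark-lined slot in its top at x = y = 0; latch knob at y = -95 mm; a round hopper, 124 mm across, at y = +180 mm rises to 215 mm above the table. Origin: on the table, right below the slot's centre.
- slot (a point): Centre of the mouth of the vertical slot, at the portioner's top face; axes as the portioner: x across the slot, y along it, z up. Slot 13 mm wide, 144 long, 80 deep, its top 8 mm flared by 4 mm all round. With the plate fully home its underside is 80 mm below this point, its shoulders are flush with the top face and the tab stands 45 mm proud.
- latch_grip (a point): Centre of the latch knob's black bar grip, on its vertical axis, 44 mm above the top face, 95 mm from the slot's centre towards -y. Bar 50 mm long (point x), 16 thick (y), 30 high (27 to 57 above the top face). Under it a 42 mm disc and a steel latch finger along point +x, 16 mm wide, reaching 56 mm from the axis, 4 to 12 mm above the top face. The point turns with the knob.
- latch (a joint): Knob angle, rad: 0 unlocked (start; finger swung off the slot to the portioner's -x side), growing clockwise seen from above, to 1.2 locked (finger along the slot, 4 mm above the seated plate's shoulder). A detent resists with up to 0.3 N m until 0.6, then the knob snaps on by itself; let go earlier it springs back. Cannot swing over a plate that is not home.
- jar: Closed jar, 60 mm across, 90 mm high, origin centre of underside, between the rack and the portioner on their far side. To be left alone.
Mind the look-alikes: they are no part of the job. Leave any red look-alike of the plate alone.

How it is judged:
By the outcome, as a careful person would: the job done as asked, in the order asked, and still so for the second after the job is handed in, with the robot touching nothing.
It also fails if it takes over 58 s, if anything falls off the work surface, if the arm or the gripper's body presses on something with over 40 N, if the wrist force passes 120 N, or if a joint passes its speed limit or range.

## Working session

There is one attempt and no reset: what is moved stays moved. The work goes in short steps, each a Python script; the robot and the scene stay as the last script left them, time stands still between calls to the robot, and variables do not carry over. Pictures are saved under pics/ and viewed, at most 11 in all, crops included, and the job is handed in when it is done.

```bash
mkdir -p pics; ls
python3 - <<'E'
from rig import env
import cv2,numpy as np
np.set_printoptions(precision=4,suppress=True)
for n in ["scene","top"]:
    f=env.grab_frame(n)
    cv2.imwrite(f"pics/{n}0.png",f["color"][:,:,::-1])
    print(n,f["fx"],f["fy"],f["cx"],f["cy"],f["position"],f["rotation"])
s=env.get_state();print(s)
w=env.grab_frame("wrist");print(w["fx"],w["cx"],w["hand_eye"]);print(env.hold_point_z)
E
```

```text
pics
scene 456.33329195832124 456.33329195832124 248.76320145349948 195.69520836889023 [ 0.897  -0.4857  0.8768] [ 0.8846  0.3424 -0.1115 -0.2963]
top 351.6221008974819 351.6221008974819 251.6802130750519 185.0323805639283 [ 0.4693 -0.0601  0.9345] [ 0.7168 -0.6965  0.0293 -0.0149]
{'time': 0.1, 'qpos': array([-1.4007,  0.6   , -0.0025,  1.6   ,  0.0018,  0.9429, -0.0798]), 'qvel': array([ 0.0002, -0.0033,  0.0007, -0.0024,  0.0005, -0.0002, -0.0017]), 'tau': array([  0.0053, -76.6556,   1.5016, -25.2941,  -0.0524,   0.0136,
         0.0001]), 'tcp_pos': array([0.1771, 0.7026, 0.2179]), 'ee_rot': array([ 0.1231,  0.9924, -0.0007, -0.    ]), 'ft_force': array([-0.6152, -0.0929, -0.1106]), 'moment': array([-0.0554,  0.0186,  0.004 ]), 'finger_force': 0.0, 'opening': 0.9954042924455346}
320.6990877931569 254.6644348110231 [[-0.001  -0.9671 -0.2544  0.0707]
 [ 1.     -0.0008 -0.0008  0.001 ]
 [ 0.0006 -0.2544  0.9671 -0.1665]
 [ 0.      0.      0.      1.    ]]
0.0188
```

View pics/scene0.png

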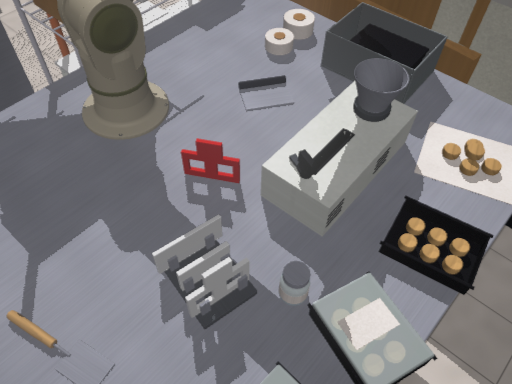

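View pics/top0.png

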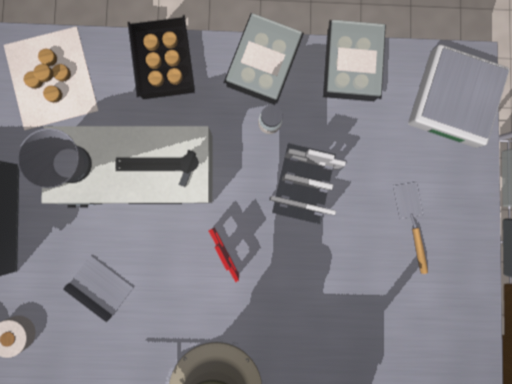

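The scene view shows the rack at about (205,270) with the tabbed plate nearest the front (220,280). The red look-alike is at (212,160), the jar at (295,283), and the portioner with its knob at (305,165). In the top view the plate is the farthest board in the rack (320,157), the slot/bar area is at (155,164), the knob at (190,160) and the jar at (270,118). I'll go straight to close wrist views.

```bash
cat > h.py <<'E'
from rig import env
import cv2, numpy as np, pickle
from scipy.spatial.transform import Rotation as R
np.set_printoptions(precision=4,suppress=True)
def down(close):            # tool down, closing line (tool y) at world angle close
    a=(close+np.pi/2)/2
    return np.array([np.cos(a),np.sin(a),0,0])
def shot(n,fn):
    s=env.get_state(); f=env.grab_frame(n)
    if n=="wrist":
        T=np.eye(4);T[:3,:3]=R.from_quat(s["ee_rot"]).as_matrix();T[:3,3]=s["tcp_pos"]
        C=T@np.array(f["hand_eye"]); f["P"],f["M"]=C[:3,3],C[:3,:3]
    else:
        f["P"]=np.array(f["position"]); r=np.array(f["rotation"])
        f["M"]=R.from_quat(r).as_matrix() if r.size==4 else r
    cv2.imwrite(f"pics/{fn}.png",f["color"][:,:,::-1]); pickle.dump(f,open(f"pics/{fn}.pkl","wb")); return f
def load(fn): return pickle.load(open(f"pics/{fn}.pkl","rb"))
def ray(f,uv):
    d=f["M"]@np.array([(uv[0]-f["cx"])/f["fx"],(uv[1]-f["cy"])/f["fy"],1]); return f["P"],d/np.linalg.norm(d)
def onz(f,uv,z):
    p,d=ray(f,uv); return p+d*(z-p[2])/d[2]
def tri(*fu):
    A=np.zeros((3,3));b=np.zeros(3)
    for f,uv in fu:
        p,d=ray(f,uv);Q=np.eye(3)-np.outer(d,d);A+=Q;b+=Q@p
    return np.linalg.solve(A,b)
def proj(f,X):
    c=f["M"].T@(np.asarray(X)-f["P"]); return np.array([f["fx"]*c[0]/c[2]+f["cx"],f["fy"]*c[1]/c[2]+f["cy"]])
E
python3 - <<'E'
from h import *
f=shot("top","t1"); shot("scene","s1")
tab=onz(f,(320,157),.14); yr=onz(f,(278,201),.09)-onz(f,(333,212),.09)
slot=onz(f,(150,164),.11); yp=onz(f,(45,203),.11)-onz(f,(209,203),.11)
print(tab,np.degrees(np.arctan2(-yr[0],yr[1])),slot,np.degrees(np.arctan2(-yp[0],yp[1])))
ar=np.arctan2(-yr[0],yr[1]); ap=np.arctan2(-yp[0],yp[1])
# look over the portioner, then over the rack
for n,(c,a,z) in {"p":(slot,ap,.30),"r":(tab,ar,.30)}.items():
    for k,dx in enumerate((-.05,.05)):
        q=down(a); p=np.array([c[0]+dx,c[1]-.02,z])
        (env.move_to if k==0 else lambda p,q:env.move_straight(p,velocity=.2))(p,q)
        env.dwell(.2); shot("wrist",f"{n}{k}")
    s=env.get_state(); print(n,s["time"],s["qpos"],s["tcp_pos"])
im=[cv2.imread(f"pics/{n}.png") for n in("p0","p1","r0","r1")]
for n,i in zip("pr",(0,2)): cv2.imwrite(f"pics/{n}_v.png",cv2.resize(im[i],(800,600),interpolation=cv2.INTER_CUBIC))
E
```

```text
[ 0.588  -0.2299  0.14  ] -9.66703528962175 [0.5635 0.1635 0.11  ] 1.6171951395618849
p 3.7417 [-0.6382  0.4313  0.468   1.7569 -0.2258  1.0064 -0.0569] [0.6128 0.1437 0.3004]
r 6.375 [-0.0677  0.5269  0.5761  1.6337 -0.317   1.0754  0.429 ] [ 0.6371 -0.2502  0.3005]
```

View pics/p_v.png

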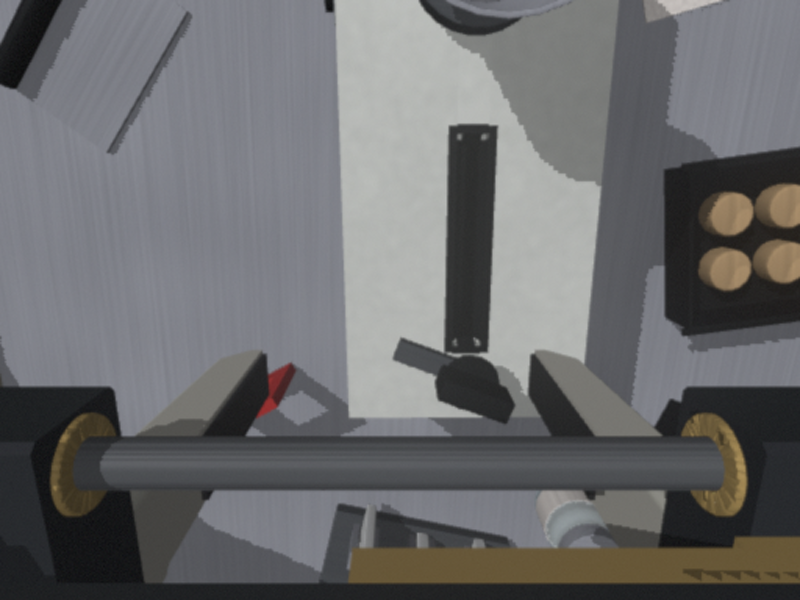

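View pics/r_v.png

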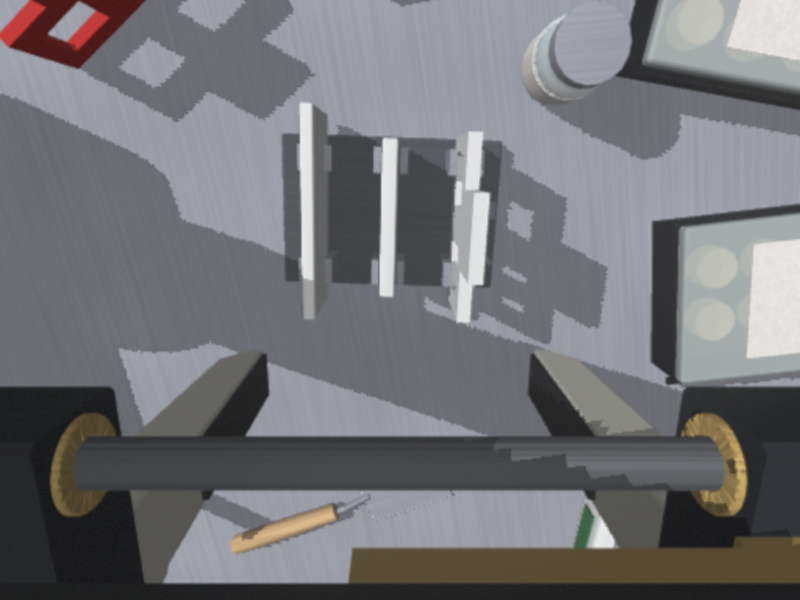

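The portioner view (800x600 scale) shows the dark slot collar from (448,125) to (488,352). The knob bar is around (475,385), with its finger pointing left to (400,350). The rack view shows the tab top at (468–490, 192–285), the plate's shoulders at (475,132) and (463,320), and the two plain boards to the left. Next I extract exact contours in both views of each.

Run:
```python
from h import *
def cont(m,amin): 
    c,_=cv2.findContours(m.astype(np.uint8),cv2.RETR_EXTERNAL,cv2.CHAIN_APPROX_NONE); return [x for x in c if cv2.contourArea(x)>amin]
def pr(f,c,z):
    p=np.array([onz(f,q,z)[:2] for q in c.reshape(-1,2)],np.float32)
    (cx,cy),(w,h),a=cv2.minAreaRect(p*1000); b=cv2.boxPoints(((cx,cy),(w,h),a)); 
    e=max((b[1]-b[0],b[2]-b[1]),key=np.linalg.norm); e=e if e[1]>0 else -e
    return np.array([cx,cy]),np.array(sorted((w,h))),np.degrees(np.arctan2(-e[0],e[1]))
for n in("p0","p1"):
    f=load(n); g=cv2.cvtColor(f["color"],cv2.COLOR_RGB2GRAY)
    m=(g<95); m[255:]=0
    m=cv2.morphologyEx(m.astype(np.uint8),cv2.MORPH_OPEN,np.ones((3,3)))
    for c in cont(m,300):
        x,y,w,h=cv2.boundingRect(c)
        if x<180 or x>400: continue
        print(n,"dark",(x,y,w,h),cv2.contourArea(c),[pr(f,c,z) for z in(.11,)], cv2.approxPolyDP(c,3,True).reshape(-1,2).tolist())
ims=[]
for n in("r0","r1"):
    f=load(n); g=cv2.cvtColor(f["color"],cv2.COLOR_RGB2GRAY)
    for t in (200,225):
        for c in cont((g>t)&(np.arange(384)[:,None]<230),60):
            x,y,w,h=cv2.boundingRect(c); print(n,t,(x,y,w,h),cv2.contourArea(c),pr(f,c,.14),cv2.approxPolyDP(c,2,True).reshape(-1,2).tolist())
f=load("r0");a=cv2.resize(f["color"][70:220,170:330],(400,375),interpolation=cv2.INTER_CUBIC)
f=load("r1");b=cv2.resize(f["color"][70:220,110:270],(400,375),interpolation=cv2.INTER_CUBIC)
cv2.imwrite("pics/rv.png",np.hstack([a,b])[:,:,::-1])
f=load("p0");a=cv2.resize(f["color"][70:280,200:360],(400,525),interpolation=cv2.INTER_CUBIC)
f=load("p1");b=cv2.resize(f["color"][70:280,120:280],(400,525),interpolation=cv2.INTER_CUBIC)
cv2.imwrite("pics/pv.png",np.hstack([a,b])[:,:,::-1])
```

```text
p0 dark (338, 227, 24, 28) 358.0 [(array([629.9737,  65.358 ]), array([28.34  , 34.7794]), np.float32(1.6524627))] [[340, 227], [338, 253], [361, 254]]
p0 dark (253, 217, 74, 38) 1384.5 [(array([557.4619,  63.6045]), array([39.8184, 94.6203]), np.float32(77.86205))] [[255, 220], [253, 230], [280, 241], [280, 254], [326, 254], [317, 236], [308, 229], [290, 229], [259, 217]]
p0 dark (285, 80, 33, 146) 4049.5 [(array([563.3668, 164.3958]), array([ 32.2813, 162.1169]), np.float32(1.9406143))] [[293, 80], [287, 86], [285, 224], [306, 225], [311, 224], [317, 81]]
p0 dark (375, 0, 137, 255) 17908.5 [(array([732.3322, 188.7101]), array([157.3021, 274.6701]), np.float32(2.2095222))] [[410, 0], [397, 0], [380, 182], [379, 204], [383, 207], [379, 209], [375, 231], [397, 254], [403, 254], [412, 178], [418, 169], [425, 170], [425, 202], [443, 217], [442, 223], [511, 215], [511, 178], [494, 179], [484, 163], [494, 153], [511, 155], [511, 144], [497, 144], [485, 128], [495, 118], [511, 117], [511, 94], [459, 101], [448, 90], [427, 81], [432, 14], [413, 15]]
p0 dark (269, 0, 63, 23) 685.5 [(array([5
[... 5268 characters left out ...]
83], [447, 186], [443, 190], [439, 188], [438, 191], [443, 193], [442, 198], [445, 199], [443, 193], [449, 188], [445, 174], [449, 175], [450, 169], [444, 168], [447, 164]]
r1 225 (162, 103, 6, 68) 191.5 (array([ 554.2199, -192.6046]), array([ 4.9649, 66.8542]), np.float32(-13.777745)) [[162, 103], [165, 170], [167, 104]]
r1 225 (106, 82, 10, 93) 247.0 (array([ 503.0111, -175.9199]), array([ 4.972 , 90.7556]), np.float32(-12.901106)) [[106, 82], [115, 174], [110, 83]]
r1 225 (427, 0, 15, 17) 70.0 (array([ 825.3499, -120.0774]), array([12.7352, 12.8   ]), np.float32(-3.9811027)) [[441, 2], [438, 7], [435, 5], [437, 1], [432, 0], [438, 11], [433, 10], [431, 13], [428, 2], [427, 16], [436, 15]]
```

View pics/rv.png

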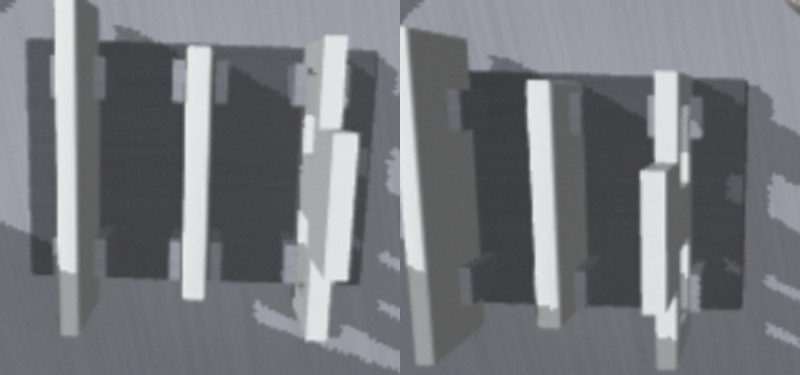

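View pics/pv.png

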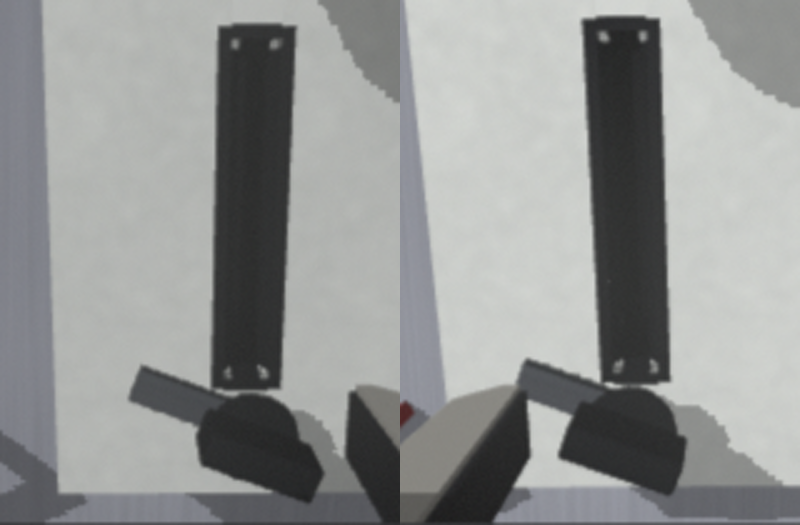

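The rack crops show the tab top at roughly (303–312, 122–182) in r0 and (207–217, 137–195) in r1. The shoulders' ends are at (304,84)/(296,206) in r0 and (216,98)/(216,217) in r1. The slot crops show a symmetric collar about 162x32 mm, with the bar's top at lower centre. Now I triangulate.

Run:
```python
from h import *
r0,r1,p0,p1=map(load,("r0","r1","p0","p1"))
A=lambda u,o:[(u[0]+.5)/2.5-.5+o[0],(u[1]+.5)/2.5-.5+o[1]]
a=lambda u:(r0,A(u,(170,70))); b=lambda u:(r1,A((u[0]-400,u[1]),(110,70)))
P={"tabc":(((333+357+350+329)/4,(131+132+281+280)/4),((642+667+665+641)/4,(168+168+312+314)/4)),
"tabfar":((345,131.5),(654.5,168)),"tabnear":((339.5,280.5),(653,313)),
"shfar":((335.5,36),(666,71)),"shnear":((315,340),(666,368.5))}
X={}
for k,(u,v) in P.items(): X[k]=tri(a(u),b(v)); print(k,X[k],onz(*a(u),.14 if k[0]=="t" else .095),onz(*b(v),.14 if k[0]=="t" else .095))
d=X["shfar"]-X["shnear"];print("yaw sh",np.degrees(np.arctan2(-d[0],d[1])),np.linalg.norm(d))
d=X["tabfar"]-X["tabnear"];print("yaw tab",np.degrees(np.arctan2(-d[0],d[1])),np.linalg.norm(d))
# slot collar corners and knob bar top corners
c=lambda u:(p0,A(u,(200,70))); d_=lambda u:(p1,A((u[0]-400,u[1]),(120,70)))
for k,u,v in (("s1",(219,26),(583,19)),("s2",(296,26),(660,18)),("s3",(281,388),(669,381)),("s4",(212,387),(602,382)),
  ("bar1",(205,412),(576,402)),("bar2",(323,472),(685,438)),("bar3",(312,502),(672,495)),("bar4",(200,463),(558,457)),("fing",(141,366),(525,360))):
    print(k,tri(c(u),d_(v)))
print(env.get_state()["tcp_pos"])
for z in(.25,): print(env.inverse_kinematics(np.array([.587,-.229,z]),down(np.radians(-11.5))))
```

```text
tabc [ 0.5949 -0.2293  0.1411] [ 0.595  -0.2299  0.14  ] [ 0.5947 -0.2291  0.14  ]
tabfar [ 0.6004 -0.2006  0.136 ] [ 0.5998 -0.2006  0.14  ] [ 0.601  -0.2001  0.14  ]
tabnear [ 0.5892 -0.2584  0.1463] [ 0.59   -0.2606  0.14  ] [ 0.588  -0.2594  0.14  ]
shfar [ 0.608 -0.162  0.093] [ 0.6077 -0.1623  0.095 ] [ 0.6082 -0.162   0.095 ]
shnear [ 0.58   -0.2995  0.0941] [ 0.58   -0.2993  0.095 ] [ 0.5802 -0.299   0.095 ]
yaw sh -11.494142118818553 0.140242077490798
yaw tab -11.014674646095104 0.05976738776401289
s1 [0.5446 0.2446 0.1107]
s2 [0.5769 0.2457 0.1107]
s3 [0.5819 0.0856 0.114 ]
s4 [0.5501 0.0834 0.1105]
bar1 [0.5442 0.0849 0.1428]
bar2 [0.5919 0.0738 0.1642]
bar3 [0.5878 0.0555 0.1671]
bar4 [0.541  0.0707 0.1654]
fing [0.5162 0.0956 0.1178]
[ 0.6371 -0.2502  0.3005]
[-0.0959  0.5013  0.5711  1.8185 -0.333   0.9185  0.4235]
```

Heights agree with the description: tab top 0.141, shoulders 0.094, slot top 0.111 and bar top 0.166. I'll grasp the tab and lift it.

Run:
```python
from h import *
a=np.radians(-11.4); q=down(a); p=np.array([.5945,-.2298,.165])
env.grip(.6)
env.move_to(p,q); print(env.get_state()["tcp_pos"],env.get_state()["ft_force"])
p[2]=.103; env.move_straight(p,velocity=.1); print(env.get_state()["ft_force"])
env.grip(0.0); s=env.get_state(); print("grip",s["opening"],s["finger_force"],s["ft_force"],s["tcp_pos"],s["time"])
p[2]=.13; env.move_straight(p,velocity=.06); s=env.get_state(); print(s["opening"],s["finger_force"],s["ft_force"])
p[2]=.29; env.move_straight(p,velocity=.15); env.dwell(.1); s=env.get_state(); print(s["time"],s["opening"],s["ft_force"],s["moment"],s["tcp_pos"])
shot("scene","s2"); shot("wrist","w2")
x=cv2.imread("pics/s2.png")[150:350,120:340]; y=cv2.imread("pics/w2.png")
cv2.imwrite("pics/v2.png",np.hstack([cv2.resize(x,(400,364)),cv2.resize(y,(400,364))]))
```

```text
[ 0.5956 -0.2305  0.166 ] [-0.1365 -0.3963  0.8578]
[ 0.628  -0.3834 -0.0987]
grip 0.10676343301937889 30.000031292438507 [-0.1292  0.0849  0.3853] [ 0.5945 -0.2298  0.103 ] 9.3333
0.10635359425908571 29.999552965164185 [-0.5259 -0.8036 -0.8364]
11.25 0.1039916721850215 [-1.0451 -0.227   0.0916] [-0.093   0.0877 -0.0293] [ 0.5941 -0.2296  0.289 ]
```

View pics/v2.png

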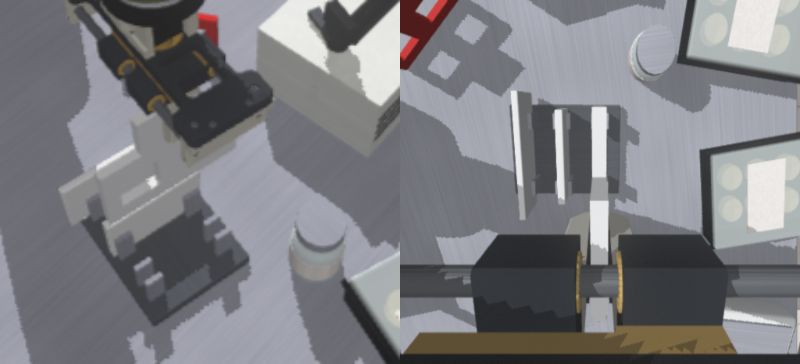

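The plate is held upright in both views: the wrist view shows the tab between the pads and the far shoulder's end at about wrist px (254,113), and the other boards and jar are undisturbed. I'll check the in-hand offset, then carry the plate to just above the mouth.

Run:
```python
from h import *
f=load("w2"); g=cv2.cvtColor(f["color"],cv2.COLOR_RGB2GRAY)
H=np.array(f["hand_eye"]); 
def tool(uv,z):
    d=H[:3,:3]@[(uv[0]-f["cx"])/f["fx"],(uv[1]-f["cy"])/f["fy"],1]; return H[:3,3]+d*(z-H[2,3])/d[2]
for r in (114,118,130,150,170,178): 
    c=np.flatnonzero(g[r,235:275]>195)+235; u=(c.min()+c.max())/2 if c.size else 0; print(r,c.min() if c.size else 0,c.max() if c.size else 0,tool((u,r),.008))
col=g[100:125,254].astype(int); print(col)
p=np.array([.5633,.1642,.29]); q=down(np.radians(1.95))
env.move_to(p,q); print(env.get_state()["time"])
p[2]=.215; env.move_straight(p,velocity=.12); env.dwell(.2); s=env.get_state(); print(s["time"],s["tcp_pos"],R.from_quat(s["ee_rot"]).as_matrix()[:,1],s["ft_force"],s["opening"])
f=shot("wrist","w3"); y=f["color"][20:300,100:400]; t=shot("scene","s3")["color"][60:210,240:420]
cv2.imwrite("pics/v3.png",np.hstack([cv2.resize(y,(400,373)),cv2.resize(t,(400,373))])[:,:,::-1])
```

```text
114 246 263 [ 0.0684 -0.0003  0.008 ]
118 246 263 [ 0.0664 -0.0003  0.008 ]
130 246 264 [ 0.0601 -0.0001  0.008 ]
150 246 263 [ 0.0494 -0.0003  0.008 ]
170 246 263 [ 0.0384 -0.0004  0.008 ]
178 246 263 [ 0.0339 -0.0004  0.008 ]
[169 168 169 169 169 169 168 168 169 166 148 137 164 225 234 235 234 235
 234 235 234 235 234 234 234]
12.8167
13.7917 [0.5637 0.1643 0.2157] [0.9994 0.0341 0.0012] [-0.4084 -0.465  -0.5212] 0.10669670933902622
```

View pics/v3.png

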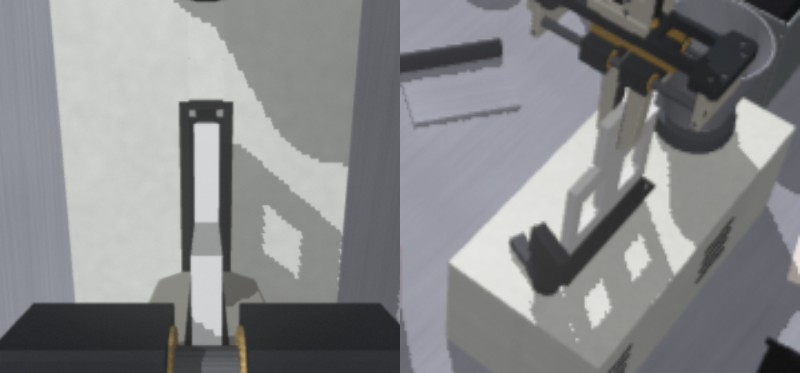

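The plate hangs centred over the collar: in the wrist crop the plate is at columns 195–218 and the collar at 179–232. Next comes a force-guarded descent.

Run:
```python
from h import *
p=np.array([.5636,.1648,.205]); env.move_straight(p,velocity=.08); env.dwell(.2)
f0=env.get_state()["ft_force"]; print(f0)
while p[2]>.119:
    step=.004 if p[2]>.185 else .008
    p[2]=max(p[2]-step,.1185); env.move_straight(p,velocity=.04); s=env.get_state(); d=s["ft_force"]-f0
    print(round(s["time"],2),p[2],s["tcp_pos"],d,s["moment"])
    if abs(d[2])>8 or np.linalg.norm(d[:2])>12: print("STOP"); break
```

```text
[ 0.3401 -0.4612 -1.0281]
14.62 0.20099999999999998 [0.5634 0.1648 0.2007] [-0.0343  1.2191  0.4871] [-0.0874  0.0724 -0.0053]
14.87 0.19699999999999998 [0.5634 0.1648 0.1967] [ 0.1725 -0.05    0.2021] [-0.1053  0.1017  0.0236]
15.12 0.19299999999999998 [0.5635 0.1647 0.1927] [-0.8141  0.2409  0.305 ] [-0.0362  0.0009  0.039 ]
15.37 0.18899999999999997 [0.5634 0.1648 0.1887] [-0.8172  1.0586 -0.0438] [-0.0757  0.0889 -0.0068]
15.62 0.18499999999999997 [0.5635 0.1648 0.1847] [-0.3314  0.2078 -0.196 ] [-0.0295  0.0838  0.0086]
15.97 0.17699999999999996 [0.5634 0.1647 0.1766] [-0.2272  0.0394 -0.3793] [-0.0798  0.0662  0.0021]
16.32 0.16899999999999996 [0.5634 0.1647 0.1687] [0.0257 0.7205 0.0585] [-0.1334  0.0418 -0.0012]
16.67 0.16099999999999995 [0.5634 0.1647 0.1607] [-0.13    0.7745  0.4892] [-0.0574  0.0765 -0.0229]
17.02 0.15299999999999994 [0.5634 0.1647 0.1527] [-0.0939  0.3113  1.1114] [-0.0462  0.0514 -0.0126]
17.37 0.14499999999999993 [0.5634 0.1647 0.1447] [ 0.5011 -0.3491  0.514 ] [-0.0797  0.0816 -0.0534]
17.72 0.13699999999999993 [0.5634 0.1647 0.1367] [-0.1819 -0.2181  0.3825] [ 0.003   0.0516 -0.0055]
18.07 0.12899999999999992 [0.5634 0.1647 0.1287] [0.5214 0.6065 0.8736] [-0.0778  0.0071  0.002 ]
18.42 0.12099999999999991 [0.5634 0.1647 0.1207] [-0.0762  0.9221 -0.1582] [-0.063   0.1011 -0.0004]
18.67 0.1185 [0.5635 0.1648 0.1184] [0.7309 0.7766 0.2945] [-0.034   0.0344  0.1108]
```

Run:
```python
from h import *
p=np.array([.5636,.1648,.1185]); f0=np.mean([env.get_state()["ft_force"]],0)
while p[2]>.114:
    p[2]-=.0005; env.move_straight(p,velocity=.02); env.dwell(.05); s=env.get_state(); d=s["ft_force"]-f0
    print(round(s["time"],2),p[2],s["tcp_pos"][2],d)
    if d[2]>6: print("contact"); break
f=shot("wrist","w4")
x=f["color"][20:300,100:400]; t=shot("scene","s4")["color"][60:210,240:420]
cv2.imwrite("pics/v4.png",np.hstack([cv2.resize(x,(400,373)),cv2.resize(t,(400,373))])[:,:,::-1])
```

```text
18.97 0.118 0.1180609007042844 [-0.972  -0.2296 -1.3043]
19.27 0.1175 0.11798436006988103 [-1.8041 -0.5582  5.9197]
19.57 0.11699999999999999 0.11796237069193266 [-3.9821 -1.0043 11.9895]
contact
```

View pics/v4.png

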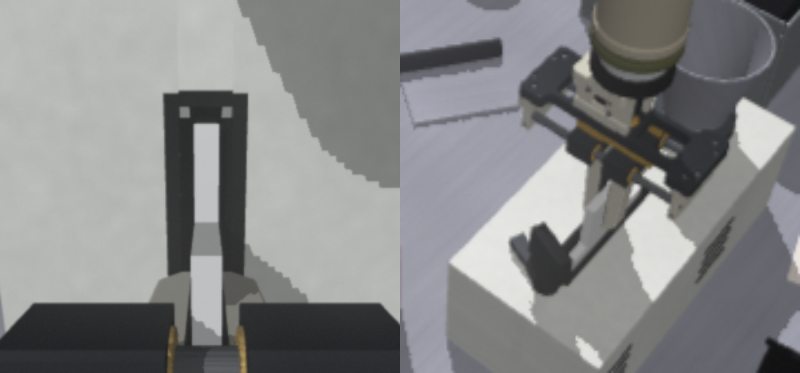

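The underside touched bottom at TCP z = 0.118, as expected, and the shoulders are down in the collar. I release and go to the knob, checking the wrist-joint turning sense in the air first.

Run:
```python
from h import *
p=np.array([.5636,.1648,.118]); env.move_straight(p,velocity=.02); env.grip(.5)
s=env.get_state(); print("rel",s["time"],s["ft_force"],s["opening"])
p[2]=.235; env.move_straight(p,velocity=.15)
shot("wrist","w5")
k=np.array([.5666,.0698,.235])
ang=lambda s:np.degrees(np.arctan2(*R.from_quat(s["ee_rot"]).as_matrix()[1::-1,1]))
c=np.radians(70.7)
for cc in (c,c-np.pi): print(env.inverse_kinematics(k,down(cc)))
env.move_to(k,down(c)); s=env.get_state(); print(s["time"],s["qpos"],ang(s))
q=s["qpos"].copy(); q[6]+=.05; env.goto_joints(q); env.dwell(.2); s=env.get_state(); print(ang(s),s["qpos"][6],s["tcp_pos"])
env.move_to(k,down(c)); env.dwell(.1)
f=shot("wrist","w6"); cv2.imwrite("pics/v6.png",np.hstack([cv2.resize(load("w5")["color"],(400,300)),cv2.resize(f["color"],(400,300))])[:,:,::-1])
```

```text
rel 20.6917 [-0.2634 -0.7261  0.4551] 0.49613864613999364
[-0.3537  0.3986  0.1825  1.949  -0.0981  0.8024  1.117 ]
[-0.8979  0.6059  1.0751  1.979  -0.6589  0.9583 -1.3977]
22.7333 [-0.354   0.3993  0.1825  1.9491 -0.0986  0.8024  1.1154] 70.60365377156404
73.42797311384079 1.1642791168228301 [0.5664 0.0703 0.2345]
```

View pics/v6.png

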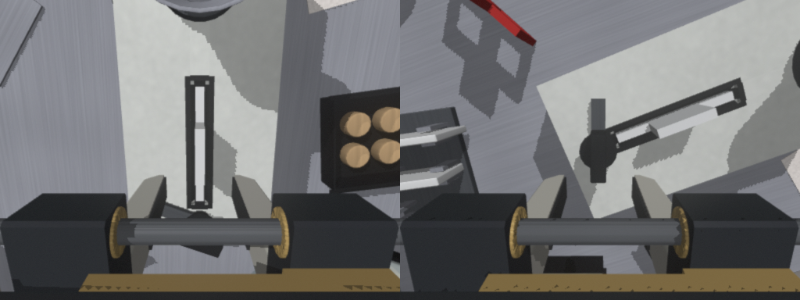

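The left view shows the plate seated in the slot, standing free. The right view shows the knob bar aligned with the tool and centred at wrist column ~254. Lowering q7 turns it clockwise, so I descend, grip and turn.

Run:
```python
from h import *
ang=lambda s:np.degrees(np.arctan2(*R.from_quat(s["ee_rot"]).as_matrix()[1::-1,1]))
k=np.array([.5666,.0698,.140]); env.move_straight(k,velocity=.12); env.dwell(.1); s=env.get_state(); print(s["time"],s["ft_force"],s["tcp_pos"])
if np.abs(s["ft_force"]).max()<6:
    env.grip(0.0); s=env.get_state(); print("grip",s["opening"],s["finger_force"],s["ft_force"],s["moment"],s["tcp_pos"])
    q=env.inverse_kinematics(k,down(np.radians(70.7))); q0=q[6]
    for a in np.r_[np.arange(.15,1.2,.15),1.2]:
        q[6]=q0-a; env.goto_joints(q); s=env.get_state(); print(round(s["time"],2),round(a,2),round(ang(s),1),s["ft_force"],s["moment"],s["tcp_pos"])
        if np.abs(s["ft_force"]).max()>35: print("STOP"); break
```

```text
24.625 [0.1069 0.3614 0.3422] [0.5671 0.0699 0.1408]
grip 0.17026432142418615 30.002545416355133 [-1.937  -4.3737  4.2267] [-0.933   0.3584  0.0692] [0.5663 0.0689 0.1401]
25.49 0.15 62.3 [-1.6156 -4.7541  2.4185] [-1.0922  0.4446  0.173 ] [0.5663 0.0691 0.1401]
25.76 0.3 53.7 [-2.1418 -4.1152  5.1214] [-1.0807  0.4684  0.199 ] [0.5664 0.0691 0.1401]
26.02 0.45 45.2 [-2.1656 -4.2712  5.4159] [-1.1866  0.4811  0.1273] [0.5665 0.0691 0.1401]
26.29 0.6 36.7 [-1.5504 -4.8334  5.0537] [-1.0905  0.4551 -0.0075] [0.5665 0.0692 0.1401]
26.56 0.75 28.2 [-2.8717 -4.7355  3.6374] [-1.1487  0.4605 -0.1373] [0.5665 0.0692 0.1401]
26.82 0.9 19.6 [-1.167  -4.7272  3.5837] [-1.1395  0.4179 -0.2062] [0.5666 0.0693 0.1401]
27.09 1.05 11.1 [-1.1828 -4.9804  3.9113] [-1.1916  0.3117 -0.2981] [0.5667 0.0693 0.1401]
27.36 1.2 2.5 [-1.4374 -5.0438  4.0976] [-1.2214  0.3186 -0.2772] [0.5668 0.0693 0.1401]
27.61 1.2 2.5 [-0.3563 -4.8786  4.1189] [-1.216   0.2881 -0.234 ] [0.5668 0.0693 0.1401]
```

Run:
```python
from h import *
env.grip(.5); env.dwell(.2); s=env.get_state(); print(s["ft_force"],s["moment"])
k=np.array([.5666,.0698,.25]); env.move_straight(k,velocity=.15)
env.move_straight([.5666,.12,.30],velocity=.2); env.dwell(.2); f=shot("wrist","w7"); env.move_straight([.50,-.02,.33],velocity=.2); t=shot("scene","s7"); print(env.get_state()["time"])
cv2.imwrite("pics/v7.png",np.hstack([cv2.resize(f["color"][60:270,200:380],(400,467)),cv2.resize(t["color"][60:340,140:420],(400,467))])[:,:,::-1])
```

```text
[ 0.5028 -0.2937  0.5064] [-0.0729  0.0331 -0.032 ]
31.1417
```

View pics/v7.png

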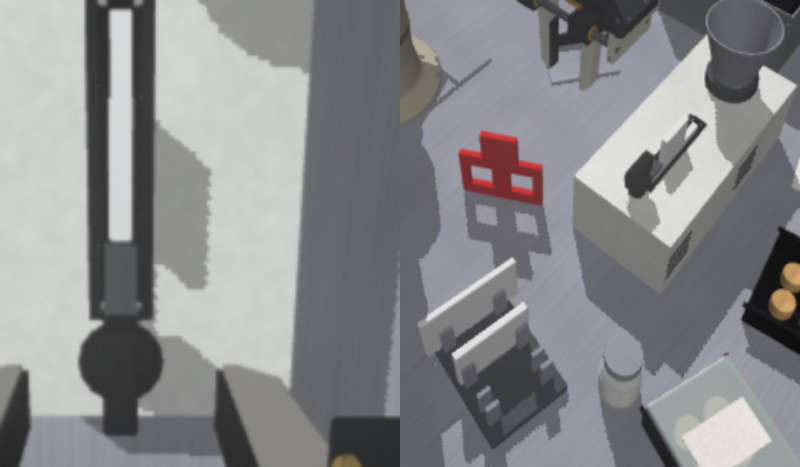

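The wrist crop shows the latch finger (105–137, 240–315) lying squarely along the slot over the plate's shoulder. The scene shows both plain boards, the jar and the red piece untouched, and the arm clear.

```bash
python3 -c "
from rig import env
print(env.hand_in())"
```

```text
the job is handed in; nothing more can be done
None
```

The forming plate is fully home in the slot, the latch is turned past its detent with its finger over the plate, the other boards, jar and red look-alike were left alone, and the job was handed in at about 31 s (limit 58 s).

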